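# Push the row of glass moulds home and shut the keeper behind it

## Robot

A 6-joint arm with a two-finger parallel gripper is mounted at the origin on the work surface. World frame = base frame: x ahead of the robot, y to its left, z up, the work surface at z = 0. Lengths are in m, angles in rad, forces in N, time in s.
With the tool pointing down it reaches from about 0.35 to 0.85 m from the base axis. Payload 8.1 kg.
Tool frame: the origin (TCP) lies midway between the tips of the shut fingers; the grasp point (between the pads) lies 19 mm behind it; z points along the fingers, y is the direction in which the jaws open and shut (so a half turn about z gives the same grasp; the last joint's range is limited). The gripper opens to 85 mm and grips with 20 to 120 N. Pads are 22 mm wide; open, the fingers measure 114 mm over their backs; the gripper's body (76 mm by 85 mm) begins 54 mm behind the grasp point. The pads swing forward as they close: fully open they stand 13 mm farther back than shut.
Start: joints at [1.059, 0.13, 1.488, -0, 1.523, -0.085], TCP at [0.248, 0.546, 0.231] pointing down, gripper open.
Joint ranges: [-2.96, 2.96], [-0.89, 2.26], [0.02, 2.5], [-1.34, 4.48], [0, 2.73], [-2.66, 2.66]. Speed limits (rad/s): [2.39, 2.39, 2.79, 3.14, 3.14, 3.14].

## Interface

Orientations are given as [roll, pitch, yaw] about the fixed x, y, z axes, in that order (R = Rz(yaw) Ry(pitch) Rx(roll)).
In Python, from workcell import bot gives the robot as it stands.
- The arm moves only by the tool servo_tool, never from a script. Its argument "targets" is a list of rows, each a list of 5 numbers: the shift along the world's x, y, z in units of 30 mm (1.0 is 30 mm), then the turn about the world's z in units of 5 degrees (1.0 is 5 degrees), then the opening, from 0 (shut) to 1 (fully open). A call has 1 to 5 rows; each row is the pose to reach, as a shift and turn from the pose commanded when the call began; what a row does not reach only later rows make up. A row lasts 1/10 s, in which the tool goes at most 50 mm and 8.59 degrees, less where a joint would pass 70% of its speed; a pose out of reach is approached as far as the arm can. A call with a gripper value outside its range is refused whole. The fingers move at their own pace and stop on an object; the grip force is fixed at half the most. Time passes only in rows, so rows that repeat a pose let the fingers close. It gives the time, the measured TCP pose, the force and the opening at its end, in the units of the state.
- bot.observe(): the state, without advancing time (a new reading comes with each control period).
- bot.capture(name): name is "side" or "top" or "wrist"; returns the picture (384x512x3 uint8, red, green, blue); there is no depth.
- bot.calibration(name): a dict with "fov_y" (degrees; the focal length in pixels is half the picture's height over the tangent of half this angle, whatever the lens; pixels are square), "cx", "cy" (the principal point, pixels), "dist_coeffs" ([k1, k2, p1, p2, k3] as OpenCV has them; the pictures are not rectified), "xyz" and "rotation" of the camera in the world. Camera axes: x right, y down, z forward; pixel columns grow to the right and rows downward; lengths in m; the calibration is good to about 2 mm. A picture is of the moment at which its call begins: read the wrist's pose just before it. calibration takes no time and is no camera call; for the wrist camera it gives the pose at the moment of the call.
- bot.sign_off(): hands the job in, once; it reports no verdict.
The state is a dict: "time_s": time; "joint_pos": joint angles; "qvel": joint speeds; "tau": joint torques, N m; "ee_pos": TCP position; "tool_rot": TCP orientation; "force": force on the tool from outside, world axes, zero at the start; "ft_torque": the same for the moment, N m; "grip_width": opening from 0.0 (shut) to 1.0 (fully open).
Only numpy, scipy, OpenCV 4.12 (cv2) and the standard library are available. Lean on these libraries where they do the work, as an engineer would, in place of code of your own. Each camera call takes 0.05 s, during which the arm holds its last target. There are 200 camera calls.

## Task

Push the row of five moulds along the channel as one train until it is fully home against the end stop, touching only the rearmost mould (the one farthest from the stop) and keeping the row together. Then push the swinging keeper bar shut across the channel behind the row, as far as it goes. Nothing may be lifted, tipped or picked up; leave the jar, the tin and the spatula alone.

Things in the scene. Friction and masses are not known exactly. Their poses are not given: they have to be found in the camera images.
- channel: (all sizes in mm) aluminium channel fixed to the bench; origin at bench level under its middle. Local x: along it to the end stop; y: across, to the left; z up. Floor 6 above the bench; two fences, inner faces at y = -24 and 24, outer -32 and 32, tops 16 above the bench. Open at x = -170. The five moulds stand in it in one touching row, whose back face starts 40 to 100 short of its home at x = -20.
- stop_face (a point): the middle of the end stop's face at the channel floor (channel x = 150, y = 0, 6 above the bench); axes as the channel's. The stop is a steel block across the channel, 15 thick, 62 wide, top 46 above the bench.
- keeper_pivot (a point): the vertical pivot axis of the keeper bar, 33 above the bench, at channel x = -28, y = -50; axes as the channel's. It stands on a fixed 36 x 36 plinth, 16 high; the hub has a radius of 10 and rises to 48.
- keeper_end (a point): centre of the free end of the keeper bar, 95 from the pivot. The bar is plain steel, 6 thick and 20 high: it spans 23 to 43 above the bench, over the fences.
- keeper (a joint): angle of the keeper bar, rad. 0 = shut, at its limit: bar square across the channel (pivot towards +y), 5 behind the back of the row when home. Grows as it opens, counterclockwise from above; 1.57 = bar points back along channel -x, beside it; limit 2.5. Starts at 1.6 to 2.3. To shut it push its outer side, clockwise from above. Light friction (0.4 N at 60 from the pivot); stays where left.
- mould_1: graphite casting mould: dark grey rectangular block, 34 long (local x, along the channel) x 44 wide x 38 high, about 0.11 kg, with a low blue glass dome about 5 high on top. Origin: centre of its underside, z up. The first of the row, nearest the stop.
- mould_2: graphite casting mould: dark grey rectangular block, 34 long (local x, along the channel) x 44 wide x 38 high, about 0.11 kg, with a low blue glass dome about 5 high on top. Origin: centre of its underside, z up. Number 2 from the stop.
- mould_3: graphite casting mould: dark grey rectangular block, 34 long (local x, along the channel) x 44 wide x 38 high, about 0.11 kg, with a low blue glass dome about 5 high on top. Origin: centre of its underside, z up. Number 3 from the stop.
- mould_4: graphite casting mould: dark grey rectangular block, 34 long (local x, along the channel) x 44 wide x 38 high, about 0.11 kg, with a low blue glass dome about 5 high on top. Origin: centre of its underside, z up. Number 4 from the stop.
- mould_5: graphite casting mould: dark grey rectangular block, 34 long (local x, along the channel) x 44 wide x 38 high, about 0.11 kg, with a low blue glass dome about 5 high on top. Origin: centre of its underside, z up. The rearmost of the row, nearest the open end: the only one to be touched. All five slide with friction, altogether under 7 N.
- frit_jar: bystander: closed jar of blue glass grains, 64 across, 85 high, origin at its foot; not to be moved
- rod_tin: bystander: open steel tin, 70 across, 90 high, origin at its foot; not to be moved
- paddle: bystander: brass spatula with a wooden handle lying on the bench, along its local x; not to be moved

How it is judged:
On the way, in this order (a step that is already met when the one before it is completed fails the run):
1. the row is home against the stop, the keeper still open (x of mould_1 in the frame of channel above 0.13 m and x of mould_2 in the frame of channel above 0.096 m and x of mould_3 in the frame of channel above 0.062 m and x of mould_4 in the frame of channel above 0.028 m and x of mould_5 in the frame of channel above -0.006 m and value of joint keeper above 0.8 rad), for 0.2 s.
2. the keeper is shut behind the row (value of joint keeper below 0.08 rad), for 0.2 s.
At the end, for the whole second after the job is handed in: Every mould is within 3 mm of its place in a closed row against the stop, flat on the channel floor (4 mm, 0.1 rad), within 6 mm of its middle line and at rest; the keeper is within 0.08 rad of shut (x of mould_1 in the frame of channel above 0.13 m and x of mould_2 in the frame of channel above 0.096 m and x of mould_3 in the frame of channel above 0.062 m and x of mould_4 in the frame of channel above 0.028 m and x of mould_5 in the frame of channel above -0.006 m and y of mould_1 in the frame of channel between -0.006 and 0.006 m and z of each of mould_1, mould_2, mould_3, mould_4, mould_5 in the frame of channel below 0.01 m and angle between each of mould_1, mould_2, mould_3, mould_4, mould_5's own z axis and vertical below 0.1 rad and linear speed of each of mould_1, mould_2, mould_3, mould_4, mould_5 below 0.02 m/s and y of mould_2 in the frame of channel between -0.006 and 0.006 m and y of mould_3 in the frame of channel between -0.006 and 0.006 m and y of mould_4 in the frame of channel between -0.006 and 0.006 m and y of mould_5 in the frame of channel between -0.006 and 0.006 m and value of joint keeper below 0.08 rad); the robot touches nothing.
It fails at once if a mould is lifted (6 mm) or tipped (0.3 rad) (z of any of mould_1, mould_2, mould_3, mould_4, mould_5 in the frame of channel above 0.012 m or angle between any of mould_1, mould_2, mould_3, mould_4, mould_5's own z axis and vertical above 0.3 rad).
It fails at once if the fingers or arm touch a mould other than the rearmost (contact force between any of the fingers, the arm and mould_1 above 0.5 N or contact force between any of the fingers, the arm and mould_2 above 0.5 N or contact force between any of the fingers, the arm and mould_3 above 0.5 N or contact force between any of the fingers, the arm and mould_4 above 0.5 N).
It fails at once if the row comes apart: more than 10 mm of gaps in it (distance between mould_1 and mould_5 above 0.146 m).
It fails at once if the jar, tin or spatula is moved more than 15 mm (distance of any of frit_jar, rod_tin, paddle from where it was at the start of the episode above 0.015 m).
It also fails if it takes over 51 s, if anything falls off the work surface, if the arm or the gripper's body presses on something with over 40 N, if the wrist force passes 120 N, or if a joint passes its speed limit or range.

## Working session

There is one attempt and no reset: what is moved stays moved. The work goes in short steps, Python scripts to look and compute and a tool call to move; the robot and the scene stay as the last step left them, time stands still between calls to the robot, and variables do not carry over. Pictures are saved under pics/ and viewed, about 8 in all and at most 12, crops included, and the job is handed in when it is done.

Besides the shell and the picture viewer there is one more tool, called after "Request:" by a JSON object that holds its "method" and its "body", one argument or row to a line. servo_tool: Moves the arm, as the interface text tells. Its arguments: {"type":"object","properties":{"targets":{"type":"array","items":{"type":"array","items":{"type":"number"}}}},"required":["targets"]}

```bash
mkdir -p pics
python3 - <<'E'
from workcell import bot
import cv2
for n in ("top","side"):
    im=bot.capture(n); cv2.imwrite(f"pics/{n}0.png",im[:,:,::-1]); print(n,bot.calibration(n))
print(bot.observe())
E
```

```text
top {'fov_y': 43.61695435262521, 'cx': 253.05970544672596, 'cy': 184.22449484997534, 'dist_coeffs': array([0.01751042, 0.        , 0.        , 0.        , 0.        ]), 'xyz': array([ 0.5365251 , -0.10395433,  1.1864669 ]), 'rotation': array([-3.06782299, -0.01772549, -1.54512602])}
side {'fov_y': 45.2475185773495, 'cx': 262.64416242202503, 'cy': 187.94301390393852, 'dist_coeffs': array([-0.1424236,  0.       ,  0.       ,  0.       ,  0.       ]), 'xyz': array([0.27356075, 0.62632393, 1.02958185]), 'rotation': array([-2.4377301 ,  0.00711213, -2.7095245 ])}
{'time_s': 0.1, 'joint_pos': array([ 1.05857959e+00,  1.31125699e-01,  1.48916578e+00, -3.02063149e-05,
        1.52300517e+00, -8.53907825e-02]), 'qvel': array([-0.00058613, -0.00279562, -0.00088422, -0.00177562,  0.00055283,
        0.00074161]), 'tau': array([ 1.44670939e-03, -5.70950067e+01, -5.01943088e+01, -1.40380357e-04,
        8.13698134e-03, -1.29439593e-05]), 'ee_pos': array([0.24813005, 0.54574219, 0.23032793]), 'tool_rot': array([-3.13989230e+00, -1.15269060e-04,  2.71476807e+00]), 'force': array([ 0.56463514, -0.16963128,  0.06314317]), 'ft_torque': array([ 0.00504337, -0.0272561 , -0.01393384]), 'grip_width': 1.0011248070392649}
```

View pics/top0.png

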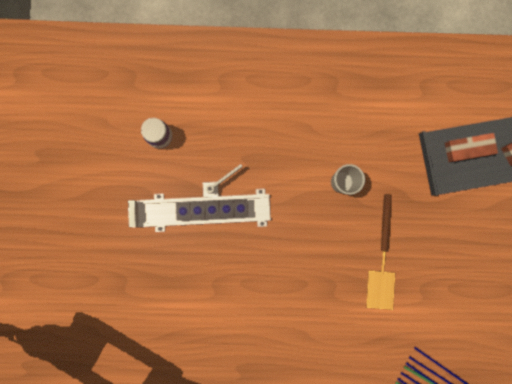

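View pics/side0.png

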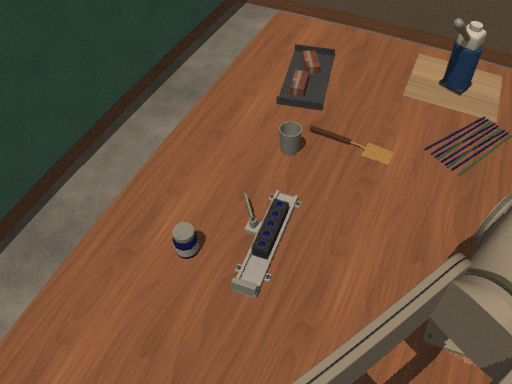

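The top picture shows the channel from about (130,214) at the stop end to (270,208) at the open end. The domes run from (183,211) to (241,209), the keeper pivot is at about (209,188) and the bar tip at about (243,167). The side view agrees. I'll zoom in and convert to world positions.

```bash
cat > h.py <<'E'
import numpy as np, cv2
from scipy.spatial.transform import Rotation as Ro
from workcell import bot
def cam(n, c=None):
    c=c or bot.calibration(n); f=192/np.tan(np.radians(c["fov_y"]/2))
    K=np.array([[f,0,c["cx"]],[0,f,c["cy"]],[0,0,1]])
    return K,c["dist_coeffs"],c["xyz"],Ro.from_euler("xyz",c["rotation"]).as_matrix()
def ray(n,uv,z,c=None):
    K,d,t,R=cam(n,c); p=cv2.undistortPoints(np.array(uv,float).reshape(-1,1,2),K,d).reshape(-1,2)
    v=np.c_[p,np.ones(len(p))]@R.T
    return t+v*((z-t[2])/v[:,2])[:,None]
def proj(n,P,c=None):
    K,d,t,R=cam(n,c); return cv2.projectPoints((np.array(P,float)-t)@R,np.zeros(3),np.zeros(3),K,d)[0].reshape(-1,2)
def domes(n,im,c=None,box=None):
    hsv=cv2.cvtColor(im,cv2.COLOR_RGB2HSV); m=cv2.inRange(hsv,(108,110,40),(130,255,255))
    k,_,s,ce=cv2.connectedComponentsWithStats(m)
    return [(ce[i],s[i,4]) for i in range(1,k) if s[i,4]>12]
E
python3 - <<'E'
from h import *
im=cv2.imread("pics/top0.png")
cv2.imwrite("pics/top0z.png",cv2.resize(im[150:245,120:280],None,fx=5,fy=5,interpolation=cv2.INTER_CUBIC))
for n in("top","side"):
    for ce,a in domes(n,cv2.imread(f"pics/{n}0.png")[:,:,::-1].copy()):
        print(n,ce.round(1),a,ray(n,[ce],.048)[0].round(4))
print(ray("top",[[209,188]],.048),ray("top",[[243,167]],.043))
E
```

```text
top [210.9 209. ] 20 [ 0.5596 -0.0237  0.048 ]
top [225.3 208.4] 20 [ 0.5619 -0.0577  0.048 ]
top [239.9 208. ] 20 [ 0.564  -0.0922  0.048 ]
top [421.6 373.9] 40 [ 0.1916 -0.5234  0.048 ]
top [457. 377.] 27 [ 0.1866 -0.6054  0.048 ]
side [461.2  66.4] 16 [ 0.1985 -0.9832  0.048 ]
side [479.4 119.6] 15 [ 0.0977 -0.6957  0.048 ]
side [458.7 136.8] 75 [ 0.1514 -0.578   0.048 ]
side [448.1 136.5] 59 [ 0.1837 -0.5642  0.048 ]
side [478.7 132.1] 48 [ 0.0925 -0.6304  0.048 ]
side [469.1 143.7] 80 [ 0.1152 -0.5606  0.048 ]
side [487.3 140. ] 46 [ 0.0615 -0.6048  0.048 ]
side [478.5 151.6] 84 [ 0.0823 -0.5375  0.048 ]
side [440.2 153.5] 16 [ 0.1936 -0.4762  0.048 ]
side [451.  160.9] 22 [ 0.1573 -0.4587  0.048 ]
side [279.  204.1] 29 [ 0.5642 -0.0936  0.048 ]
side [274.8 213.7] 30 [ 0.5617 -0.0591  0.048 ]
side [270.4 223.2] 30 [ 0.5594 -0.0255  0.048 ]
side [266.1 233.2] 32 [0.5565 0.0082 0.048 ]
side [184.1 244.8] 132 [0.7314 0.1279 0.048 ]
side [261.3 243.6] 33 [0.5542 0.0424 0.048 ]
[[ 0.60935945 -0.01762905  0.048     ]] [[ 0.66224458 -0.09689555  0.043     ]]
```

View pics/top0z.png

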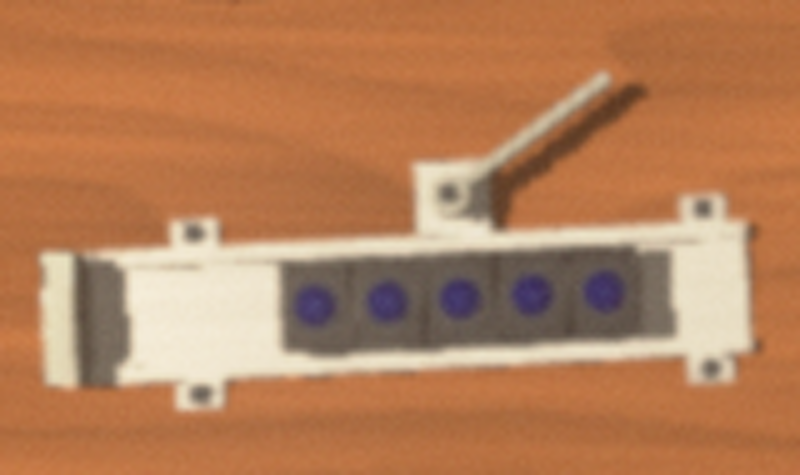

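The domes from the top and side cameras agree to about 1.5 mm. Next I'll fit the channel pose.

Run:
```python
from h import *
from scipy.optimize import least_squares
L=np.array([[165,32,46],[150,32,46],[165,-32,46],[150,-32,46],[-170,-32,16],[-170,32,16],[-28,-50,48]])/1000.
L[:4,1]*=31/32
C=np.array([[45,385],[77,384],[42,253],[72,252],[748,222],[751,350],[450,193]])
uv=120*np.array([1,0])+150*np.array([0,1])+(C+.5)/5-.5
def W(p,q): 
    R=Ro.from_euler("z",p[2]).as_matrix(); return np.array([p[0],p[1],0])+np.array(q)@R.T
r=least_squares(lambda p:(proj("top",W(p,L))-uv).ravel(),[.56,0,1.64],loss="soft_l1"); p=r.x
print("channel",p[:2],np.degrees(p[2])); print((proj("top",W(p,L))-uv).round(2))
R=Ro.from_euler("z",p[2]).as_matrix()
loc=lambda w:(np.array(w)-[p[0],p[1],0])@R
D=ray("side",[[279,204.1],[274.8,213.7],[270.4,223.2],[266.1,233.2],[261.3,243.6]],.047)
Dt=ray("top",[[239.9,208],[225.3,208.4],[210.9,209]],.047)
print("domes side\n",loc(D).round(4),"\ntop\n",loc(Dt).round(4))
e=loc(ray("top",[[120+605.5/5-.5,150+77.5/5-.5]],.043))[0]; print("end",e, "ang",np.arctan2(-(e[0]+.028),e[1]+.05))
for x,y in [(-.15,0),(-.02,0),(-.08,-.17),(-.042,.015)]: print(x,y,W(p,[x,y,0]))
np.save("p.npy",p)
```

```text
channel [0.55670741 0.00587921] 94.27477335093126
[[ 0.12 -0.04]
 [ 0.13 -0.16]
 [-0.05  0.07]
 [ 0.33 -0.04]
 [-0.51 -0.27]
 [ 0.24  0.36]
 [-0.32  0.1 ]]
domes side
 [[-0.1005 -0.0004  0.047 ]
 [-0.0658 -0.0002  0.047 ]
 [-0.0323 -0.0006  0.047 ]
 [ 0.0016 -0.0002  0.047 ]
 [ 0.0359 -0.0006  0.047 ]] 
top
 [[-0.0984  0.0002  0.047 ]
 [-0.0638 -0.0006  0.047 ]
 [-0.0297 -0.0008  0.047 ]]
end [-0.10484155 -0.1026645   0.043     ] ang 2.171632346434679
-0.15 0 [ 0.56788836 -0.1437035   0.        ]
-0.02 0 [ 0.55819821 -0.01406515  0.        ]
-0.08 -0.17 [ 0.73219766 -0.06122649  0.        ]
-0.042 0.015 [ 0.54487981 -0.03712205  0.        ]
```

Request:
{"method": "servo_tool", "body": {
  "targets": [
    [0.63, -1.35, 0, -0.8, 0],
    [1.25, -2.7, 0, -1.6, 0],
    [1.9, -4.05, 0, -2.4, 0],
    [2.5, -5.4, 0, -3.2, 0],
    [3.14, -6.76, 0, -4, 0]
  ]
}}

```text
time_s: 0.6
ee_pos: [0.3426, 0.3417, 0.2308]
tool_rot: [-3.141, -0.0, 2.363]
force: [1.9, -0.1, 1.6]
grip_width: 0.143
```

Request:
{"method": "servo_tool", "body": {
  "targets": [
    [0.63, -1.35, 0, -0.8, 0],
    [1.25, -2.7, 0, -1.6, 0],
    [1.9, -4.05, 0, -2.4, 0],
    [2.5, -5.4, 0, -3.2, 0],
    [3.14, -6.76, 0, -4, 0]
  ]
}}

```text
time_s: 1.1
ee_pos: [0.4369, 0.1388, 0.231]
tool_rot: [-3.141, -0.0, 2.014]
force: [1.6, 0.7, -0.1]
grip_width: -0.002
```

Request:
{"method": "servo_tool", "body": {
  "targets": [
    [0.63, -1.35, 0, -0.8, 0],
    [1.25, -2.7, 0, -1.6, 0],
    [1.9, -4.05, 0, -2.4, 0],
    [2.5, -5.4, 0, -3.2, 0],
    [3.14, -6.76, 0, -4, 0]
  ]
}}

```text
time_s: 1.6
ee_pos: [0.5311, -0.064, 0.2309]
tool_rot: [-3.141, -0.0, 1.665]
force: [1.1, -0.2, -0.7]
grip_width: -0.001
```

Request:
{"method": "servo_tool", "body": {
  "targets": [
    [0.6, -1.3, 0, -0.25, 0],
    [1.23, -2.7, -1, -0.25, 0],
    [1.23, -2.7, -2.4, -0.25, 0],
    [1.23, -2.7, -3.8, -0.25, 0],
    [1.23, -2.7, -5, -0.25, 0]
  ]
}}

```text
time_s: 2.1
ee_pos: [0.5666, -0.1434, 0.0782]
tool_rot: [-3.139, -0.001, 1.645]
force: [0.3, 0.1, -1.2]
grip_width: 0.001
```

Run:
```python
from h import *
o=bot.observe(); p=np.load("p.npy"); R=Ro.from_euler("z",p[2]).as_matrix()
print(o["ee_pos"],o["tool_rot"],o["force"],(o["ee_pos"]-[p[0],p[1],0])@R)
im=bot.capture("side"); a=cv2.resize(im[130:300,190:340,::-1],None,fx=3.4,fy=3.4,interpolation=cv2.INTER_CUBIC)
w=bot.capture("wrist")[:,:,::-1]; cv2.imwrite("pics/w1.png",w); cv2.imwrite("pics/s1.png",a)
```

```text
[ 0.5665596  -0.14342234  0.07818257] [-3.13914639e+00 -1.15297814e-03  1.64460115e+00] [ 0.31882623  0.1238734  -1.15157535] [-0.14962057  0.00130411  0.07818257]
```

View pics/s1.png

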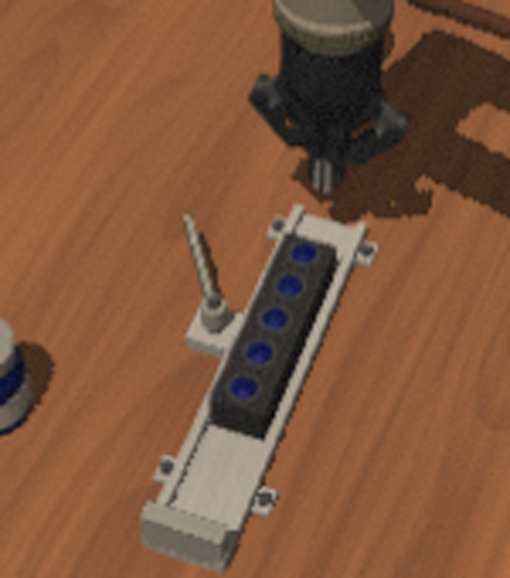

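The side view shows the shut fingers (crop 322,175) above the open end, in line with the row and behind mould 5's dome (303,253). The keeper is open and clear of them. I'll descend now.

Request:
{"method": "servo_tool", "body": {
  "targets": [
    [0.04, 0, -1, 0, 0],
    [0.04, 0, -1.6, 0, 0],
    [0.04, 0, -2, 0, 0],
    [0.04, 0, -2, 0, 0]
  ]
}}

```text
time_s: 2.6
ee_pos: [0.5686, -0.1429, 0.021]
tool_rot: [-3.14, -0.001, 1.646]
force: [0.4, 1.0, 0.1]
grip_width: 0.004
```

Request:
{"method": "servo_tool", "body": {
  "targets": [
    [-0.02, 0.2, 0, 0, 0],
    [-0.03, 0.4, 0, 0, 0],
    [-0.05, 0.6, 0, 0, 0],
    [-0.06, 0.8, 0, 0, 0],
    [-0.075, 1.0, 0, 0, 0]
  ]
}}

```text
time_s: 3.1
ee_pos: [0.5678, -0.1136, 0.0226]
tool_rot: [3.139, 0.002, 1.646]
force: [0.3, -6.2, 4.1]
grip_width: -0.002
```

Request:
{"method": "servo_tool", "body": {
  "targets": [
    [-0.015, 0.2, 0, 0, 0],
    [-0.03, 0.4, 0, 0, 0],
    [-0.045, 0.6, 0, 0, 0],
    [-0.06, 0.8, 0, 0, 0],
    [-0.075, 1.0, 0, 0, 0]
  ]
}}

```text
time_s: 3.6
ee_pos: [0.5656, -0.0838, 0.0226]
tool_rot: [3.139, 0.002, 1.646]
force: [0.2, -6.5, 4.3]
grip_width: -0.002
```

Request:
{"method": "servo_tool", "body": {
  "targets": [
    [-0.015, 0.2, 0, 0, 0],
    [-0.03, 0.4, 0, 0, 0],
    [-0.045, 0.6, 0, 0, 0],
    [-0.06, 0.8, 0, 0, 0],
    [-0.075, 1.0, 0, 0, 0]
  ]
}}

```text
time_s: 4.1
ee_pos: [0.5634, -0.0538, 0.0226]
tool_rot: [3.139, 0.002, 1.646]
force: [1.0, -5.2, 4.1]
grip_width: -0.005
```

Request:
{"method": "servo_tool", "body": {
  "targets": [
    [-0.012, 0.15, 0, 0, 0],
    [-0.025, 0.3, 0, 0, 0],
    [-0.035, 0.45, 0, 0, 0],
    [-0.045, 0.6, 0, 0, 0],
    [-0.055, 0.7, 0, 0, 0]
  ]
}}

```text
time_s: 4.6
ee_pos: [0.5617, -0.0326, 0.0225]
tool_rot: [3.139, 0.002, 1.646]
force: [0.8, -5.4, 3.9]
grip_width: -0.003
```

Request:
{"method": "servo_tool", "body": {
  "targets": [
    [-0.005, 0.06, 0, 0, 0],
    [-0.01, 0.12, 0, 0, 0],
    [-0.014, 0.18, 0, 0, 0]
  ]
}}

```text
time_s: 4.9
ee_pos: [0.5613, -0.0275, 0.0225]
tool_rot: [3.139, 0.002, 1.646]
force: [0.0, -5.3, 4.4]
grip_width: -0.001
```

Request:
{"method": "servo_tool", "body": {
  "targets": [
    [-0.004, 0.05, 0, 0, 0],
    [-0.008, 0.1, 0, 0, 0]
  ]
}}

```text
time_s: 5.1
ee_pos: [0.5612, -0.0261, 0.0226]
tool_rot: [3.139, 0.005, 1.646]
force: [1.3, -19.3, 2.7]
grip_width: 0.0
```

Request:
{"method": "servo_tool", "body": {
  "targets": [
    [-0.004, 0.05, 0, 0, 0],
    [-0.008, 0.1, 0, 0, 0]
  ]
}}

```text
time_s: 5.3
ee_pos: [0.5612, -0.026, 0.0227]
tool_rot: [3.139, 0.009, 1.646]
force: [1.1, -32.8, 1.1]
grip_width: 0.001
```

Force rose to 33 N at the predicted home position. I'll back off, lift clear and check.

Request:
{"method": "servo_tool", "body": {
  "targets": [
    [0.01, -0.1, 0, 0, 0],
    [0.03, -0.4, 0, 0, 0],
    [0.1, -1.3, 0, 0, 0],
    [0.1, -1.3, 1.2, 0, 0],
    [0.1, -1.3, 2.6, 0, 0]
  ]
}}

```text
time_s: 5.8
ee_pos: [0.5602, -0.0596, 0.0974]
tool_rot: [-3.136, -0.002, 1.645]
force: [1.4, 0.1, 0.9]
grip_width: -0.0
```

Run:
```python
from h import *
p=np.load("p.npy"); R=Ro.from_euler("z",p[2]).as_matrix()
o=bot.observe();print(o["time_s"],o["ee_pos"],(o["ee_pos"]-[p[0],p[1],0])@R)
for n in("top","side"):
    im=bot.capture(n)
    if n=="side": cv2.imwrite("pics/s2.png",cv2.resize(im[130:300,190:340,::-1],None,fx=3.4,fy=3.4,interpolation=cv2.INTER_CUBIC))
    for ce,a in domes(n,im):
        w=ray(n,[ce],.047)[0]; l=(w-[p[0],p[1],0])@R
        if abs(l[1])<.02 and abs(l[0])<.2: print(n,a,l.round(4))
# keeper path candidates: TCP placed outside bar
c=lambda x,y:(np.array([p[0],p[1],0])+R@[x,y,0]).round(4)
for a in (2.17,1.9,1.6,1.3,1.0,.7,.4,.2,0):
    d=np.array([-np.sin(a),np.cos(a)]); n=np.array([-np.cos(a),-np.sin(a)]) # n: opening direction (da>0)
    print(a,*[c(*(np.array([-.028,-.05])+.068*d+k*n))[:2] for k in (.016,)])
```

```text
5.8 [ 0.56021118 -0.05961827  0.09740194] [-0.06557644  0.00138814  0.09740194]
side 34 [-0.0037 -0.0001  0.047 ]
side 32 [ 0.0305 -0.0004  0.047 ]
side 36 [ 0.0642 -0.0001  0.047 ]
side 37 [ 0.0981 -0.0002  0.047 ]
side 42 [ 1.323e-01 -1.000e-04  4.700e-02]
2.17 [ 0.6636 -0.0615]
1.9 [ 0.6501 -0.0746]
1.6 [ 0.6316 -0.0843]
1.3 [ 0.6111 -0.0881]
1.0 [ 0.5904 -0.0857]
0.7 [ 0.5712 -0.0773]
0.4 [ 0.5555 -0.0636]
0.2 [ 0.5475 -0.0522]
0 [ 0.542  -0.0393]
```

View pics/s2.png

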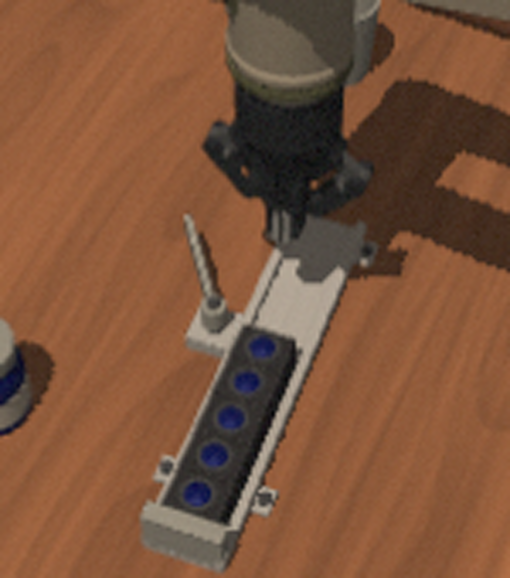

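The row is home: the dome x values are -0.004, 0.031, 0.064, 0.098 and 0.132 (ideal -0.003 to 0.133), and it's closed up in the picture, with the bar still open. Next I'll go to the outer side of the bar.

Request:
{"method": "servo_tool", "body": {
  "targets": [
    [1.4, 0.15, 0, 0, 0],
    [2.8, 0.3, 0, 0, 0],
    [4.08, 0.44, 0, 0, 0],
    [4.08, 0.44, -1.2, 0, 0],
    [4.08, 0.44, -2.3, 0, 0]
  ]
}}

```text
time_s: 6.4
ee_pos: [0.6872, -0.0459, 0.0301]
tool_rot: [3.139, 0.0, 1.647]
force: [-1.1, -0.3, -1.1]
grip_width: 0.001
```

Request:
{"method": "servo_tool", "body": {
  "targets": [
    [0, 0, 0, 0, 0]
  ]
}}

```text
time_s: 6.5
ee_pos: [0.6802, -0.0453, 0.023]
tool_rot: [-3.13, -0.003, 1.646]
force: [-0.6, 0.1, -1.4]
grip_width: -0.002
```

Request:
{"method": "servo_tool", "body": {
  "targets": [
    [0, 0, 0.05, 0, 0],
    [-0.3, -0.26, 0.05, 0, 0],
    [-0.63, -0.52, 0.05, 0, 0],
    [-0.85, -0.74, 0.05, 0, 0],
    [-1.08, -0.95, 0.05, 0, 0]
  ]
}}

```text
time_s: 7.0
ee_pos: [0.6534, -0.076, 0.0341]
tool_rot: [3.138, 0.001, 1.645]
force: [1.3, 0.7, 0.9]
grip_width: -0.0
```

Request:
{"method": "servo_tool", "body": {
  "targets": [
    [-0.31, -0.18, 0, 0, 0],
    [-0.62, -0.33, 0, 0, 0],
    [-0.96, -0.41, 0, 0, 0],
    [-1.3, -0.45, 0, 0, 0],
    [-1.65, -0.43, 0, 0, 0]
  ]
}}

```text
time_s: 7.5
ee_pos: [0.6026, -0.0884, 0.0319]
tool_rot: [3.141, 0.0, 1.646]
force: [1.5, -0.3, 1.1]
grip_width: -0.001
```

Request:
{"method": "servo_tool", "body": {
  "targets": [
    [-0.4, 0.08, -0.1, 0, 0],
    [-0.72, 0.2, -0.1, 0, 0],
    [-1.04, 0.36, -0.1, 0, 0],
    [-1.31, 0.57, -0.1, 0, 0],
    [-1.57, 0.81, -0.1, 0, 0]
  ]
}}

```text
time_s: 8.0
ee_pos: [0.5556, -0.0633, 0.0289]
tool_rot: [3.141, 0.0, 1.646]
force: [1.0, -0.2, -0.1]
grip_width: 0.003
```

Run:
```python
from h import *
print(bot.observe()["ee_pos"])
im=bot.capture("side"); cv2.imwrite("pics/s3.png",cv2.resize(im[130:300,190:340,::-1],None,fx=3.4,fy=3.4,interpolation=cv2.INTER_CUBIC))
```

```text
[ 0.5556309  -0.06328395  0.02894158]
```

View pics/s3.png

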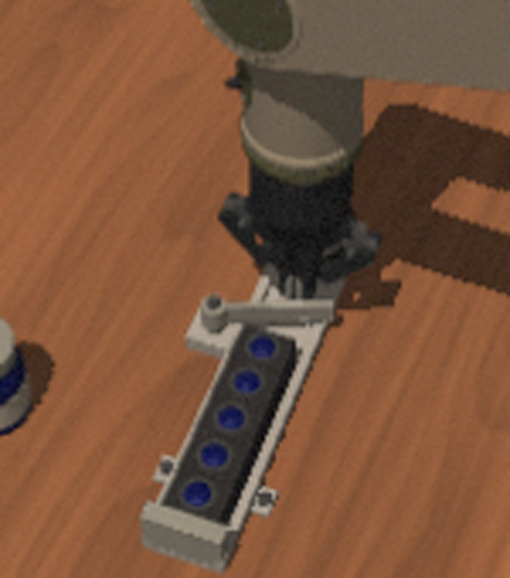

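The bar is swinging across, from its hub at (212,312) to its tip at (332,310), with the finger behind it. The row is undisturbed. I'll finish the swing in small steps.

Request:
{"method": "servo_tool", "body": {
  "targets": [
    [-0.14, 0.18, 0, 0, 0],
    [-0.27, 0.37, 0, 0, 0],
    [-0.37, 0.57, 0, 0, 0],
    [-0.44, 0.73, 0, 0, 0],
    [-0.45, 0.8, 0, 0, 0]
  ]
}}

```text
time_s: 8.55
ee_pos: [0.5423, -0.0391, 0.0287]
tool_rot: [-3.141, -0.0, 1.646]
force: [0.8, 0.4, 0.7]
grip_width: 0.0
```

Request:
{"method": "servo_tool", "body": {
  "targets": [
    [0, 0.06, 0, 0, 0],
    [0, 0.12, 0, 0, 0]
  ]
}}

```text
time_s: 8.75
ee_pos: [0.5424, -0.0382, 0.0287]
tool_rot: [-3.14, 0.004, 1.646]
force: [-2.7, -17.1, -0.0]
grip_width: 0.006
```

The bar is at its limit, with 17 N on the finger. I'll hold briefly, then back off, rise and check.

Request:
{"method": "servo_tool", "body": {
  "targets": [
    [0, 0.04, 0, 0, 0],
    [0, 0.04, 0, 0, 0],
    [0, 0.04, 0, 0, 0]
  ]
}}

```text
time_s: 9.05
ee_pos: [0.5424, -0.0383, 0.0287]
tool_rot: [-3.14, 0.005, 1.645]
force: [-2.8, -16.2, 0.2]
grip_width: -0.002
```

Request:
{"method": "servo_tool", "body": {
  "targets": [
    [0, -0.15, 0, 0, 0],
    [0.03, -0.8, 0, 0, 0],
    [0.05, -1.4, 0.6, 0, 0],
    [0, -2.5, 2, 0, 0],
    [-0.5, -3.5, 3.4, 0, 0]
  ]
}}

```text
time_s: 9.55
ee_pos: [0.5294, -0.1365, 0.1257]
tool_rot: [-3.14, -0.001, 1.647]
force: [1.8, -0.8, 0.9]
grip_width: -0.003
```

Request:
{"method": "servo_tool", "body": {
  "targets": [
    [0, -1, 1, 0, 0],
    [0, -2, 2, 0, 0],
    [0, -2, 2, 0, 0],
    [0, -2, 2, 0, 0]
  ]
}}

```text
time_s: 9.95
ee_pos: [0.53, -0.1966, 0.186]
tool_rot: [3.14, 0.0, 1.644]
force: [0.6, 0.6, -1.1]
grip_width: 0.002
```

Run:
```python
from h import *
p=np.load("p.npy"); R=Ro.from_euler("z",p[2]).as_matrix()
o=bot.observe();print(o["time_s"],o["ee_pos"],o["force"])
for n in("top","side"):
    im=bot.capture(n)
    if n=="side": cv2.imwrite("pics/s4.png",cv2.resize(im[130:300,190:340,::-1],None,fx=3.4,fy=3.4,interpolation=cv2.INTER_CUBIC))
    for ce,a in domes(n,im):
        w=ray(n,[ce],.047)[0]; l=(w-[p[0],p[1],0])@R
        if abs(l[1])<.02 and abs(l[0])<.2: print(n,a,l.round(4))
e=proj("side",[np.array([p[0],p[1],0])+R@[-.028,y,.043] for y in(-.05,.045)])
print((e-[190,130])*3.4)
```

```text
9.95 [ 0.5299964  -0.19658833  0.18597003] [ 0.58740222  0.58229313 -1.12403868]
side 33 [-0.0034 -0.0001  0.047 ]
side 33 [ 0.0302 -0.0005  0.047 ]
side 37 [0.0643 0.0001 0.047 ]
side 37 [ 0.0981 -0.0002  0.047 ]
side 41 [0.1319 0.0004 0.047 ]
[[211.97011411 306.36431746]
 [327.34486472 340.77155736]]
```

View pics/s4.png

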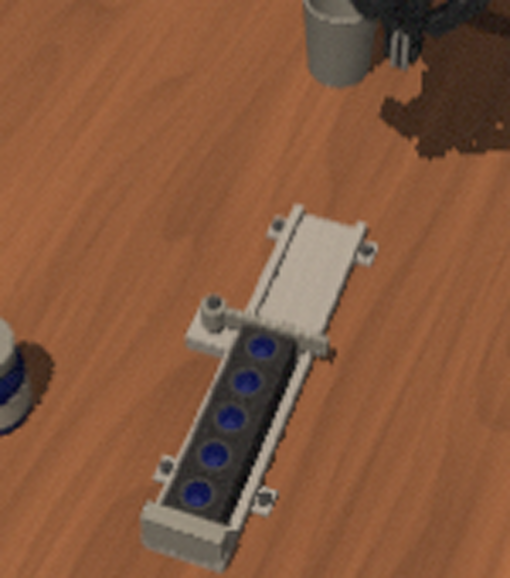

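The bar tip is at about (326,342) against (327,341) predicted for shut. The row is home and the tool is clear of everything.

```bash
python3 -c "
from workcell import bot
print(bot.sign_off())"
```

```text
the job is handed in; nothing more can be done
None
```

I pushed the row of five moulds home by the rearmost mould, using the shut fingers at about 6 N. At the stop the force rose to 33 N. I then swung the keeper bar shut to its limit (17 N), backed the arm away and handed the job in at about 10 s. Sign-off gives no verdict.

- **Row:** in the last side picture the domes sit at channel x of about -3, 30, 64, 98 and 132 mm. The home positions are -3, 31, 65, 99 and 133, and all are within 0.5 mm of the middle line.
- **Keeper:** the bar tip is within about 2 pixels of where it should be when shut, in the 3.4x enlarged crop.
- **Jar, tin and spatula:** I never steered near them, but I did not measure their positions again at the end.
- **Disagreement:** the top and side cameras differed by about 2 mm along the channel at the start. The last two top pictures gave no dome readings, so the final row positions rest on the side camera and the contact forces.

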